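# Count the tabs, slide the cassette into the third gap

## Task

Starting at the rack's red end, run your closed fingertips along the rail on top of its back wall, flicking the first, second and third yellow tab in turn (filled gaps count too) and bending none beyond the third. Then push the blue cassette along the bench, without lifting it, fully home into that third gap from the red end, and move the hand clear of it. Leave the grey cassettes, the bottle and the flask where they are.

Things in the scene. Friction and masses are not known exactly. Their poses are not given: they have to be found in the camera images.
- rack: Dark steel divider rack fixed on the bench, 246 mm wide (its y), turned up to 0.2 rad. Origin on the bench (z = 0) at the middle of the back wall's inner face; x points from the open mouth to the wall, away from the robot; y to the left along the wall. Six gaps 34 mm wide, centred at y = 100, 60, 20, -20, -60, -100 mm, open to -x. Back wall: x = 0 to 12 mm, 48 mm high.
- mouth (a point): Middle of the rack's open mouth, on the bench at rack x = -70 mm, y = 0. Seven upright dividers 6 mm thick and 36 mm high, with rounded front ends, run from here to the back wall, at rack y = 120, 80, 40, 0, -40, -80, -120 mm. The gaps have no floor of their own: the bench runs on level into them.
- rail (a point): Middle of the rail, the top of the back wall, at rack x = 6 mm, y = 0, 48 mm above the bench. It carries six springy yellow tabs, one above the middle of each gap, 40 mm apart: leaves 3 mm thick and 16 mm wide (along rack x), top edge 79 mm above the bench. About 1 N bends one right over and it springs back; a fingertip passing 12 mm below its top bends it some 0.9 rad.
- cap_red: Red end block at one end of the rack, fixed; 82 x 20 x 46 mm high (rack x, y, z), origin at the centre of its underside, at rack x = -29 mm, y = +134 or -134 mm. Counting starts at this end, and which end it is changes.
- cap_white: White end block, same size, at the other end of the rack; fixed.
- cassette: Loose blue plastic plate cassette, 90 mm long (its x), 28 mm wide (y), 42 mm high, about 0.15 kg, white panel on top. Origin at the centre of its underside; the two ends are alike. Starts on the bench before the mouth, pointing at the rack within 0.3 rad. Fully home its origin is at rack x = -45 mm, and 20 mm of it stands out of the mouth.
- grey_a: Grey cassette (same size as the blue one), loose, already in the leftmost gap as seen from the robot (rack y = 100 mm); leave it alone.
- grey_b: Grey cassette, loose, already in the rightmost gap as seen from the robot (rack y = -100 mm); leave it alone.
- bottle: Amber bottle, 60 mm diameter, 115 mm high, loose, to one side of the work; origin at the centre of its underside.
- flask: Green glass conical flask, 72 mm diameter at the foot, 110 mm high, loose, on the other side; origin at the centre of its underside.
- tab_1 (a joint): Springy yellow tab on the rail above the gap at rack y = 100 mm, hinged at its foot, 48 mm above the bench. Value is its lean in rad: 0 upright (free), positive leaning to rack -y, negative to +y, up to 1.5 either way.
- tab_2 (a joint): Springy yellow tab on the rail above the gap at rack y = 60 mm, hinged at its foot, 48 mm above the bench. Value is its lean in rad: 0 upright (free), positive leaning to rack -y, negative to +y, up to 1.5 either way.
- tab_3 (a joint): Springy yellow tab on the rail above the gap at rack y = 20 mm, hinged at its foot, 48 mm above the bench. Value is its lean in rad: 0 upright (free), positive leaning to rack -y, negative to +y, up to 1.5 either way.
- tab_4 (a joint): Springy yellow tab on the rail above the gap at rack y = -20 mm, hinged at its foot, 48 mm above the bench. Value is its lean in rad: 0 upright (free), positive leaning to rack -y, negative to +y, up to 1.5 either way.
- tab_5 (a joint): Springy yellow tab on the rail above the gap at rack y = -60 mm, hinged at its foot, 48 mm above the bench. Value is its lean in rad: 0 upright (free), positive leaning to rack -y, negative to +y, up to 1.5 either way.
- tab_6 (a joint): Springy yellow tab on the rail above the gap at rack y = -100 mm, hinged at its foot, 48 mm above the bench. Value is its lean in rad: 0 upright (free), positive leaning to rack -y, negative to +y, up to 1.5 either way.

How it is judged:
On the way, in this order (a step that is already met when the one before it is completed fails the run):
1. the first tab from the red end is flicked (leans over 0.35 rad) (((y of cap_red in the frame of rack above 0 m and (value of joint tab_1 above 0.35 rad or value of joint tab_1 below -0.35 rad)) or (y of cap_red in the frame of rack below 0 m and (value of joint tab_6 above 0.35 rad or value of joint tab_6 below -0.35 rad)))).
2. then the second tab (((y of cap_red in the frame of rack above 0 m and (value of joint tab_2 above 0.35 rad or value of joint tab_2 below -0.35 rad)) or (y of cap_red in the frame of rack below 0 m and (value of joint tab_5 above 0.35 rad or value of joint tab_5 below -0.35 rad)))).
3. then the third tab (((y of cap_red in the frame of rack above 0 m and (value of joint tab_3 above 0.35 rad or value of joint tab_3 below -0.35 rad)) or (y of cap_red in the frame of rack below 0 m and (value of joint tab_4 above 0.35 rad or value of joint tab_4 below -0.35 rad)))).
4. then the blue cassette is pushed home into the third gap (x of cassette in the frame of rack above -0.052 m and ((y of cap_red in the frame of rack above 0 m and y of cassette in the frame of rack between 0.014 and 0.026 m) or (y of cap_red in the frame of rack below 0 m and y of cassette in the frame of rack between -0.026 and -0.014 m)) and angle between the x axis of cassette and the x axis of rack, either way round below 0.12 rad and height (world z) of cassette below 0.006 m and angle between cassette's own z axis and vertical below 0.08 rad), for 0.2 s.
At the end, for the whole second after the job is handed in: The blue cassette stands on the bench, upright and at rest, in the third gap from the red end: within 7 mm of touching the back wall, within 6 mm of the gap's middle and 0.12 rad of straight, and not touched by the fingers (all of step 4 and linear speed of cassette below 0.02 m/s and contact force between the fingers and cassette below 0.05 N).
It fails at once if a tab beyond the third from the red end is bent over (0.35 rad) ((y of cap_red in the frame of rack above 0 m and ((value of joint tab_4 above 0.35 rad or value of joint tab_4 below -0.35 rad) or (value of joint tab_5 above 0.35 rad or value of joint tab_5 below -0.35 rad) or (value of joint tab_6 above 0.35 rad or value of joint tab_6 below -0.35 rad))) or (y of cap_red in the frame of rack below 0 m and ((value of joint tab_1 above 0.35 rad or value of joint tab_1 below -0.35 rad) or (value of joint tab_2 above 0.35 rad or value of joint tab_2 below -0.35 rad) or (value of joint tab_3 above 0.35 rad or value of joint tab_3 below -0.35 rad)))).
It fails at once if the blue cassette is lifted (12 mm) or tipped (0.3 rad) (height (world z) of cassette above 0.012 m or angle between cassette's own z axis and vertical above 0.3 rad).
It fails at once if a grey cassette, the bottle or the flask is moved more than 12 mm (distance of any of grey_a, grey_b, bottle, flask from where it was at the start of the episode above 0.012 m).
It also fails if it takes over 72 s, if anything falls off the work surface, if the arm or the gripper's body presses on something with over 40 N, if the wrist force passes 120 N, or if a joint passes its speed limit or range.

## Robot

A 6-joint arm with a two-finger parallel gripper is mounted at the origin on the work surface. World frame = base frame: x ahead of the robot, y to its left, z up, the work surface at z = 0. Lengths are in m, angles in rad, forces in N, time in s.
With the tool pointing down it reaches from about 0.35 to 1 m from the base axis. Payload 7.1 kg.
Tool frame: the origin (TCP) lies between the finger pads; the fingertips stand 22 mm ahead of it and the grasp point (between the pads) lies 3 mm ahead of it; z points along the fingers, y is the line along which they close (so a half turn about z gives the same grasp; the last joint's range is limited). The gripper opens to 85 mm and grips with 20 to 120 N. Pads are 22 mm wide; open, the fingers measure 114 mm over their backs; the gripper's body (76 mm by 85 mm) begins 54 mm behind the grasp point. The pads swing forward as they close: fully open they stand 13 mm farther back than shut.
Start: joints at [1.272, 0.423, 1.63, -0, 1.089, -0.019], TCP at [0.173, 0.601, 0.253] pointing down, gripper open.
Joint ranges: [-3, 3], [-0.9, 2.11], [0.09, 2.58], [-1.31, 4.45], [0.11, 2.69], [-2.54, 2.54]. Speed limits (rad/s): [2.39, 2.39, 3.01, 3.14, 3.14, 3.14].

## Interface

Orientations are given as a rotation vector (axis times angle).
In Python, from rig import manip gives the robot as it stands. The module is installed in compiled form; this text tells all that it offers. Calls block until the motion is done:
- manip.move_to(position, orientation): joint-space move of the TCP to a pose.
- manip.servo_line(position, orientation=None, rate=0.15): straight line of the TCP; orientation=None keeps the orientation; rate is the mean speed in m/s.
- manip.set_joints(angles): joint-space move.
- manip.command_gripper(opening, f_grip=None): finger opening in m; f_grip is the grip in N (None keeps the last); returns when the fingers have stopped.
- manip.hold(seconds).
- manip.solve_ik(position, orientation): joint angles nearest the present ones, or None.
- manip.camera(name): name is "scene" or "top"; returns a dict with "image" (420x560x3 uint8, red, green, blue), "fx", "fy", "cx", "cy" (pixels), "cam_to_world" (4x4, takes a point from camera to world coordinates). Camera axes: x right, y down, z forward; pixel columns grow to the right and rows downward; lengths in m; the calibration is good to about 2 mm. A picture is of the moment at which its call begins. There is no depth.
A pose or a line that the arm cannot do raises manip.IKError and nothing moves.
- manip.sign_off(): hands the job in; it is judged then, once.
Readings, each from a call of its own:
- manip.get_time(): time.
- manip.get_joint_positions(): joint angles.
- manip.get_joint_vel(): joint speeds.
- manip.get_tau(): joint torques, N m.
- manip.get_position(): TCP position.
- manip.get_ee_rot(): TCP orientation.
- manip.get_contact_force(): force on the tool from outside, world axes, zero at the start.
- manip.get_torque(): the same for the moment, N m.
- manip.get_width(): finger opening in m.
- manip.get_grip_force(): force on a finger pad.
Only numpy, scipy, OpenCV 4.12 (cv2) and the standard library are available. Lean on these libraries where they do the work, as an engineer would, in place of code of your own. Each camera call takes 0.05 s, during which the arm holds its last target. There are 200 camera calls.

## Working session

There is one attempt and no reset: what is moved stays moved. The work goes in short steps, each a Python script; the robot and the scene stay as the last script left them, time stands still between calls to the robot, and variables do not carry over. Pictures are saved under pics/ and viewed, at most 10 in all, crops included, and the job is handed in when it is done.

```bash
mkdir -p pics; python3 - <<'E'
from rig import manip
import cv2, numpy as np
for n in("top","scene"):
    c=manip.camera(n); cv2.imwrite(f"pics/{n}0.png",c["image"][:,:,::-1]); print(n,c["fx"],c["cx"],c["cy"],np.round(c["cam_to_world"],3).tolist())
print(manip.get_ee_rot(),manip.get_time(),manip.get_width())
E
```

```text
top 482.1393698095524 282.92693065753053 211.78480909543114 [[-0.004, -0.996, 0.085, 0.499], [-1.0, 0.005, 0.005, -0.006], [-0.005, -0.084, -0.996, 1.126], [0.0, 0.0, 0.0, 1.0]]
scene 400.30788262346914 272.2561977278398 208.435579607856 [[0.802, 0.452, -0.391, 0.994], [0.597, -0.623, 0.505, -0.55], [-0.015, -0.638, -0.77, 0.88], [0.0, 0.0, 0.0, 1.0]]
[-4.38071246e-01 -3.11069186e+00  2.11055812e-03] 0.1 0.08516433113725301
```

View pics/top0.png

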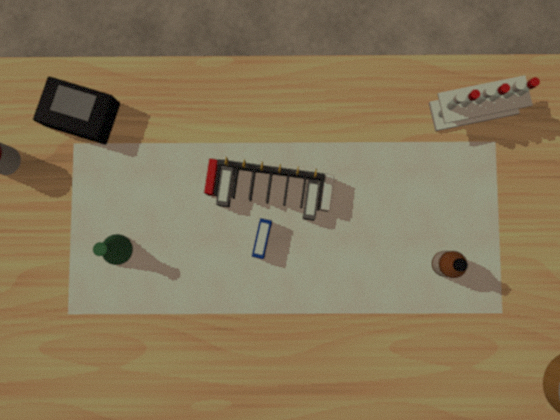

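View pics/scene0.png

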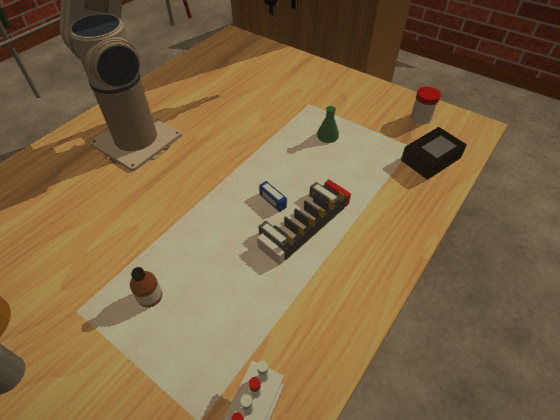

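The top view shows the red cap at the left (210,177), i.e. the world +y end. The white cap is at (326,197) and the cassette at (262,239). The bottle (450,264) and flask (117,250) are well clear. Counting starts at +y, so the third gap is at rack y=+20 mm.

```bash
cat > h.py <<'E'
import cv2, numpy as np
from rig import manip
def ray(c,uv,z):
    uv=np.atleast_2d(uv).astype(float); M=np.array(c["cam_to_world"])
    d=np.c_[(uv[:,0]-c["cx"])/c["fx"],(uv[:,1]-c["cy"])/c["fy"],np.ones(len(uv))]@M[:3,:3].T
    return M[:3,3]+d*((z-M[2,3])/d[:,2])[:,None]
def blobs(m,amin):
    n,_,s,ce=cv2.connectedComponentsWithStats(m.astype(np.uint8),connectivity=8)
    return [(ce[i],s[i,4]) for i in range(1,n) if s[i,4]>=amin]
def masks(c):
    h=cv2.cvtColor(c["image"],cv2.COLOR_RGB2HSV).astype(int); H,S,V=h[...,0],h[...,1],h[...,2]
    return dict(red=((H<6)|(H>174))&(S>150)&(V>60),blue=(H>100)&(H<130)&(S>110)&(V>40),yel=(H>14)&(H<32)&(S>130)&(V>40))
E
python3 - <<'E'
from h import *
c=manip.camera("top"); m=masks(c)
roi=np.zeros((420,560),bool); roi[145:275,190:345]=1
z=dict(red=.046,blue=.042,yel=.068)
for k in m:
    mm=m[k]&roi
    for ce,a in blobs(mm,3): print(k,ce.round(1),a,ray(c,ce,z[k])[0].round(4))
    if k in("blue","red"):
        p=np.argwhere(mm)[:,::-1]; q=cv2.convexHull(p.astype(np.int32))[:,0]
        print(cv2.minAreaRect(ray(c,q,z[k])[:,:2].astype(np.float32)))
im=c["image"][150:270,190:340,::-1]; cv2.imwrite("pics/crop.png",cv2.resize(im,None,fx=5,fy=5,interpolation=cv2.INTER_CUBIC))
E
```

```text
red [210.7 176.4] 295 [0.6719 0.162  0.046 ]
((0.6717420220375061, 0.1619926393032074), (0.019170865416526794, 0.08069347590208054), 81.83625030517578)
blue [265.9 222.2] 37 [0.5676 0.0371 0.042 ]
blue [267.4 235. ] 7 [0.5388 0.0338 0.042 ]
blue [265.4 244. ] 7 [0.5186 0.0383 0.042 ]
blue [259.1 254.8] 39 [0.4945 0.0526 0.042 ]
((0.5316088199615479, 0.04689611867070198), (0.025068793445825577, 0.08539340645074844), 77.27031707763672)
yel [225.9 161.9] 21 [0.7008 0.125  0.068 ]
yel [243.4 164.5] 17 [0.6948 0.0861 0.068 ]
yel [261.3 167. ] 19 [0.6889 0.0461 0.068 ]
yel [279.1 169.4] 14 [0.6832 0.0066 0.068 ]
yel [297.1 171.8] 13 [ 0.6776 -0.0332  0.068 ]
yel [315.  174.3] 17 [ 0.6719 -0.0729  0.068 ]
```

View pics/crop.png

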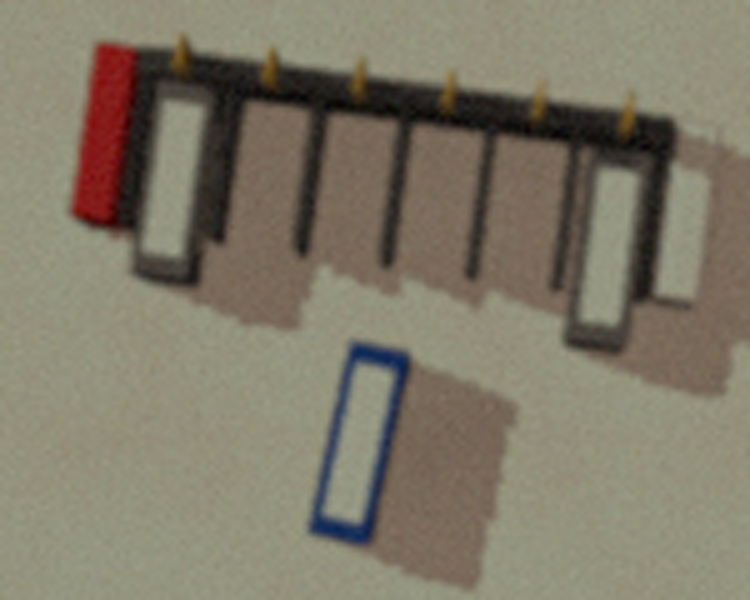

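The tab spacing comes out at 40.0 mm, and the red cap and tabs agree on the rack pose to 2 mm: origin about (0.681, 0.026), yaw −0.144. The cassette sits at rack (−151, −1) mm, so it needs about 21 mm sideways before going in. Next is the tab sweep.

```bash
cat >> h.py <<'E'
from scipy.spatial.transform import Rotation
O=np.array([.681,.026]); YAW=-.144
RK=np.array([[np.cos(YAW),-np.sin(YAW)],[np.sin(YAW),np.cos(YAW)]])
def W(x,y,z): return [*(O+RK@np.array([x,y])),z]      # rack -> world
def inrack(p): return (np.asarray(p)[:,:2]-O)@RK
def down(phi):                                          # tool down, tool y at rack angle phi
    a=phi+YAW; y=np.array([np.cos(a),np.sin(a),0]); z=np.array([0,0,-1.]); return Rotation.from_matrix(np.c_[np.cross(y,z),y,z]).as_rotvec()
E
python3 - <<'E'
from h import *
manip.command_gripper(0.0,20)
manip.move_to(W(.006,.137,.19),down(0))
manip.servo_line(W(.006,.137,.089),rate=.1)
print(manip.get_position(),manip.get_width(),manip.get_time())
manip.servo_line(W(.006,.016,.089),rate=.07)
c=manip.camera("scene"); cv2.imwrite("pics/s1.png",cv2.resize(c["image"][150:280,230:380,::-1],None,fx=4,fy=4))
manip.servo_line(W(.006,.016,.2),rate=.12)
print(manip.get_time(),manip.get_contact_force())
E
```

```text
[0.70721623 0.16083211 0.08985757] -0.00023616421336262103 4.5417
7.5417 [-0.96188524  0.29361189 -0.90664477]
```

View pics/s1.png

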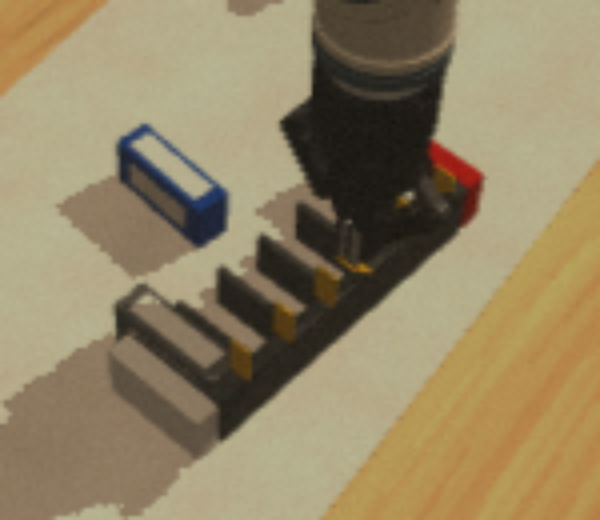

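Tab 3 is bent under the fingertip at (352,262). Tabs 4–6 at (327,285), (284,322) and (240,358) stay upright, and tabs 1–2 have sprung back. Now I'll push the cassette sideways with two spread fingertips, which also squares it to the rack.

```bash
cat >> h.py <<'E'
def cas():
    c=manip.camera("top"); m=masks(c)["blue"].copy(); r=np.zeros_like(m); r[145:275,190:345]=1
    p=np.argwhere(m&r)[:,::-1]; q=cv2.minAreaRect((1000*inrack(ray(c,p,.042))).astype(np.float32)); print("cassette rack",q,len(p)); return c
E
python3 - <<'E'
from h import *
x=-.151
manip.servo_line(W(-.10,-.05,.2),rate=.15)
manip.command_gripper(.05)
manip.move_to(W(x,-.047,.12),down(0))
manip.servo_line(W(x,-.047,.036),rate=.1)
manip.servo_line(W(x,-.009,.036),rate=.05)
print(manip.get_contact_force(),manip.get_position())
manip.servo_line(W(x,-.05,.036),rate=.1)
manip.servo_line(W(x,-.05,.14),rate=.15)
manip.move_to(W(x-.03,-.25,.2),down(0))
c=cas(); print(manip.get_time())
cv2.imwrite("pics/t2.png",cv2.resize(c["image"][140:280,180:350,::-1],None,fx=4,fy=4))
E
```

```text
[-0.61971058  0.80078913 -0.61517411] [0.53014742 0.03876277 0.03591562]
cassette rack ((-151.63560485839844, 13.322354316711426), (85.70096588134766, 25.690353393554688), 0.35596078634262085) 104
13.725
```

View pics/t2.png

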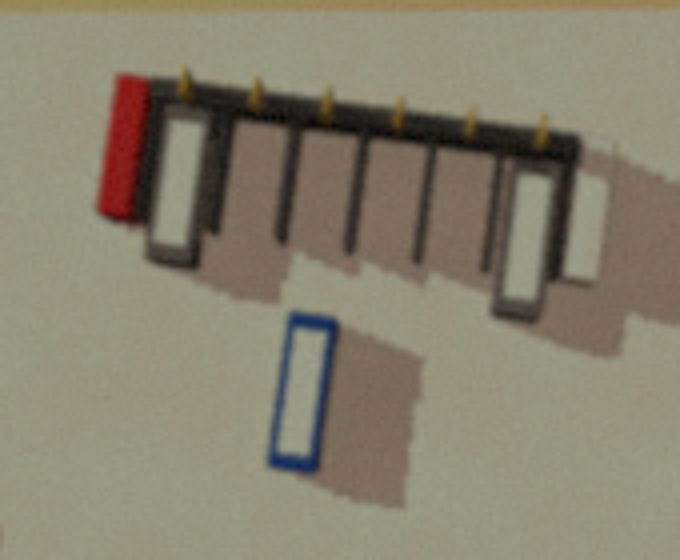

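The cassette is now square (0.006 rad) at y=13 mm, and the image shows its front (313,320) about 9 px right of the third gap's line. I'll nudge it about 6 mm more, then push from the rear.

```bash
python3 - <<'E'
from h import *
x=-.152
manip.move_to(W(x,-.05,.12),down(0))
manip.servo_line(W(x,-.05,.036),rate=.12)
manip.servo_line(W(x,-.0028,.036),rate=.05)
manip.servo_line(W(x,-.05,.036),rate=.1)
manip.servo_line(W(x,-.05,.14),rate=.15)
manip.command_gripper(0.)
manip.move_to(W(-.235,-.02,.14),down(np.pi/2))
c=cas(); print(manip.get_time())
cv2.imwrite("pics/t3.png",cv2.resize(c["image"][140:280,180:350,::-1],None,fx=4,fy=4))
E
```

```text
cassette rack ((-151.38870239257812, 19.23487091064453), (85.42716979980469, 25.37339973449707), 0.3826237916946411) 99
19.925
```

View pics/t3.png

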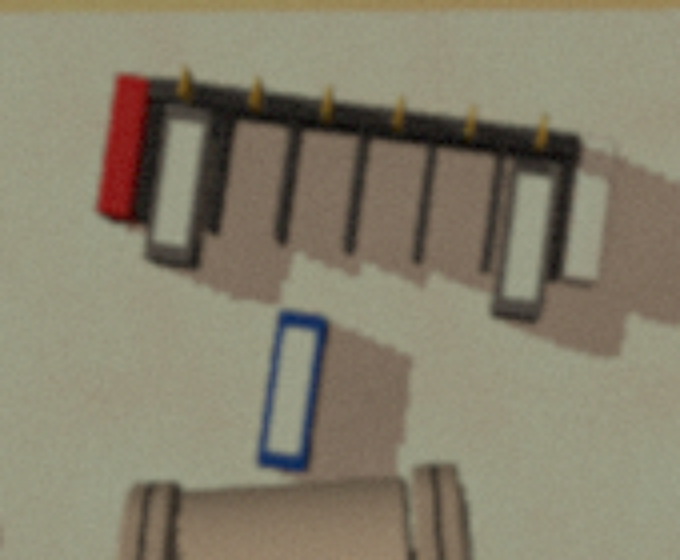

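The cassette front centre (303,320) is on the third gap's centre line (≈304). Next I'll push it from the rear until its front is just inside the mouth, then check.

```bash
python3 - <<'E'
from h import *
y=.0195
manip.move_to(W(-.235,y,.12),down(np.pi/2))
manip.servo_line(W(-.235,y,.036),rate=.12)
for x in(-.19,-.165,-.15):
    manip.servo_line(W(x,y,.036),rate=.06); print(x,manip.get_contact_force().round(1))
c=cas(); print(manip.get_time())
cv2.imwrite("pics/t4.png",cv2.resize(c["image"][140:280,180:350,::-1],None,fx=4,fy=4))
E
```

```text
-0.19 [ 0.3 -0.2  0.3]
-0.165 [0.2 0.8 0.5]
-0.15 [ 0.3 -0.3 -0.4]
cassette rack ((-60.725341796875, 20.46807098388672), (25.03856086730957, 27.185199737548828), 8.314299583435059) 57
22.9917
```

View pics/t4.png

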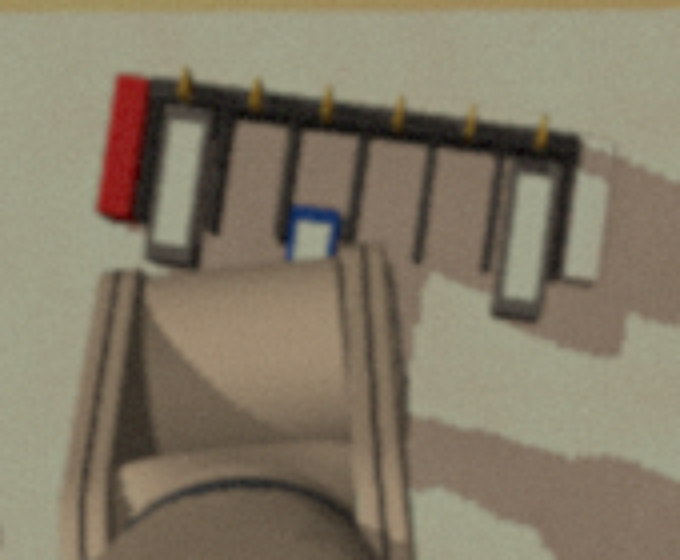

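The front (314,213) has entered the third gap without jamming. I'll push on in small steps until the wall resists.

```bash
python3 - <<'E'
from h import *
y=.0195; ax=np.array([*RK[:,0],0]); b=manip.get_contact_force()@ax
manip.servo_line(W(-.112,y,.036),rate=.06); print((manip.get_contact_force()@ax-b).round(1))
x=-.112
while x<-.094:
    x+=.001; manip.servo_line(W(x,y,.036),rate=.03); f=manip.get_contact_force()@ax-b; print(round(x,3),f.round(1))
    if f<-6: break
manip.servo_line(W(-.16,y,.036),rate=.1)
manip.servo_line(W(-.2,y,.15),rate=.15)
manip.move_to(W(-.2,-.25,.2),down(np.pi/2))
c=cas(); print(manip.get_time())
cv2.imwrite("pics/t5.png",cv2.resize(c["image"][140:280,180:350,::-1],None,fx=4,fy=4))
E
```

```text
0.2
-0.111 0.2
-0.11 -0.2
-0.109 -0.6
-0.108 -0.3
-0.107 -1.2
-0.106 -0.5
-0.105 -0.2
-0.104 0.0
-0.103 0.7
-0.102 -0.8
-0.101 0.2
-0.1 0.9
-0.099 -2.1
-0.098 -4.7
-0.097 -8.1
cassette rack ((-43.061222076416016, 21.50946617126465), (28.85411262512207, 89.8636245727539), 89.08021545410156) 170
30.3833
```

View pics/t5.png

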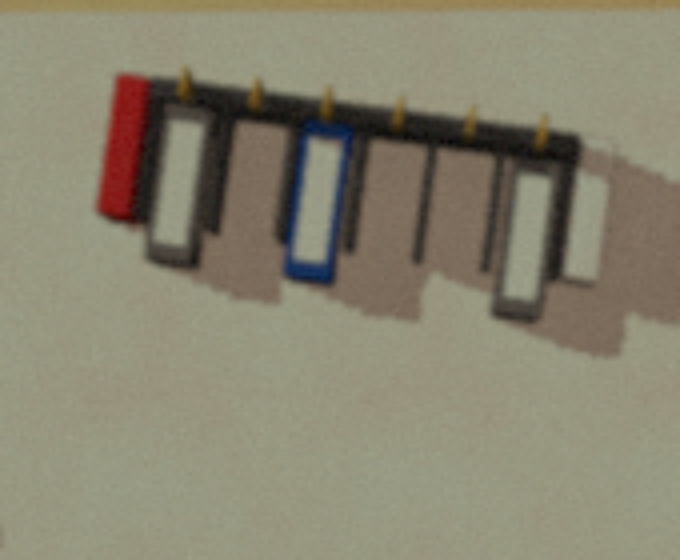

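The blue cassette (318,200) is against the wall in the third gap, straight and flush with the grey ones. The wall contact was felt, and the hand is clear.

```bash
python3 -c "
from rig import manip
print(manip.sign_off(),manip.get_time())"
```

```text
the job is handed in; nothing more can be done
the job is handed in; nothing more can be done
```

The first three tabs from the red end were flicked in turn, the blue cassette was pushed fully home into the third gap, and the job was handed in with the hand clear at about 30 s; no verdict was shown.

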